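Put the flat battery pack on charge

ROBOT

A 6-joint arm with a two-finger parallel gripper is mounted at the origin on the work surface. World frame = base frame: x ahead of the robot, y to its left, z up, the work surface at z = 0. Lengths are in m, angles in rad, forces in N, time in s.
With the tool pointing down it reaches from about 0.3 to 0.875 m from the base axis. Payload 6.4 kg.
Tool frame: the origin (TCP) lies on the centre line of the jaws, within the pads' length; the fingertips stand 17 mm ahead of it and the grasp point (between the pads) lies 2 mm behind it; z points along the fingers, x is the direction in which the jaws open and shut, and the axes are right-handed (so a half turn about z gives the same grasp; the last joint's range is limited). The gripper opens to 85 mm and grips with 20 to 120 N. Pads are 22 mm wide; open, the fingers measure 114 mm over their backs; the gripper's body (76 mm by 85 mm) begins 54 mm behind the grasp point. The pads swing forward as they close: fully open they stand 13 mm farther back than shut.
Start: joints at [1.039, 0.181, 1.607, -0, 1.354, -0.206], TCP at [0.184, 0.545, 0.248] pointing down, gripper open.
Joint ranges: [-2.99, 2.99], [-0.89, 2.07], [0.3, 2.58], [-1.14, 4.28], [0, 2.63], [-3.12, 3.12]. Speed limits (rad/s): [2.57, 2.57, 3.01, 3.14, 3.14, 3.14].

INTERFACE

Orientations are given as a unit quaternion [w, x, y, z].
In Python, from bench import ctrl gives the robot as it stands.
- The arm moves only by the tool servo_tool, never from a script. Its argument "increments" is text: rows parted by semicolons, each of 5 numbers parted by spaces: the shift along the tool's x, y, z in cm, then the turn about the tool's z in rad, then the opening, from 0 (shut) to 1 (fully open). In form: dx dy dz yaw gripper; .... A call has 1 to 10 rows; each row shifts and turns the commanded pose from where the row before left it, along the tool's axes as they then stand; what a row does not reach is not made up. A row lasts 1/8 s, in which the tool goes at most 62.5 mm and 10.7 degrees, less where a joint would pass 70% of its speed; a pose out of reach is approached as far as the arm can. A call is refused whole if a number of a shift passes 6.25 or a number of a turn 0.188, either way. A call with a gripper value outside its range is refused whole. The fingers move at their own pace and stop on an object; the grip force is fixed at half the most. Time passes only in rows, so rows that do not move let the fingers close. It gives the time, the measured TCP pose, the force and the opening at its end, in the units of the state.
- ctrl.get_obs(): the state, without advancing time (a new reading comes with each control period).
- ctrl.camera(name): name is "side" or "top"; returns (picture, depth): 400x640x3 uint8, red, green, blue; 400x640 float32, m along the optical axis (not along the pixel's ray), 0 where there is no reading.
- ctrl.camera_params(name): a dict with "mtx" (3x3 intrinsics, pixels), "distortion" ([k1, k2, p1, p2, k3] as OpenCV has them; the pictures are not rectified), "position" and "attitude" of the camera in the world. Camera axes: x right, y down, z forward; pixel columns grow to the right and rows downward; lengths in m; the calibration is good to about 2 mm. A picture is of the moment at which its call begins. camera_params takes no time and is no camera call.
- ctrl.hand_in(): hands the job in, once; it reports no verdict.
The state is a dict: "time_s": time; "q": joint angles; "dq": joint speeds; "joint_efforts": joint torques, N m; "eef_pos": TCP position; "eef_rot": TCP orientation; "wrist_force": force on the tool from outside, world axes, zero at the start; "torque": the same for the moment, N m; "opening": opening from 0.0 (shut) to 1.0 (fully open).
Only numpy, scipy, OpenCV 4.12 (cv2) and the standard library are available. Lean on these libraries where they do the work, as an engineer would, in place of code of your own. Each camera call takes 0.05 s, during which the arm holds its last target.

TASK

The impact wrench's flat battery pack, the one with the red collar and red lamp, needs charging: plug it upright, black end down, into the charger's socket until it sits fully home, keeping hold of it until its end is well inside the socket, then let go of it. Leave the charged pack with the green collar and the spray can where they stand.

Things in the scene. Friction and masses are not known exactly. Their poses are not given: they have to be found in the camera images.
- flat_pack_mid (a point): Flat pack: dark grey upright block 52 (x) x 38 (y) x 110 mm tall, about 0.36 kg, red collar near the top, red lamp on top, black plug end below, on which it stands. Point: its centre, 55 mm above the underside; z up. Fits the socket either way round (a half turn is the same). Grip it across the 38 mm side, in its upper half: when home, only its top 74 mm stand out of the charger.
- full_pack_mid (a point): Charged battery pack: same size and shape, standing likewise on the bench, but with a green collar and green lamp; to be left alone. The point is its centre, 55 mm above its underside.
- socket (a point): Charger: black box fixed to the bench, 140 (x) x 120 (y) mm, 66 mm tall. Socket in the middle of its top, open upward, 36 mm deep: lower 22 mm 58 (x) x 44 (y) mm; the upper 14 mm is a yellow funnel widening to 78 x 64 mm. Point: centre of the socket's floor, 30 mm above the bench; z up. No latch: a pack slides down freely to rest on the floor, its centre then 55 mm above this point.
- can_mid (a point): Spray can of cleaner, upright, 66 mm in diameter, 200 mm tall, green with a paper label, on the right of the charger; to be left alone. The point is its centre, 100 mm above the bench.
Mind the look-alikes: they are no part of the job. What is shaped like the part that bears flat_pack_mid but purple is not meant. Several things look just like the part that bears socket: the one meant starts farthest from the robot's base.

How it is judged:
By the outcome, as a careful person would: the job done as asked, in the order asked, and still so for the second after the job is handed in, with the robot touching nothing.
It also fails if it takes over 35 s, if anything falls off the work surface, if the arm or the gripper's body presses on something with over 40 N, if the wrist force passes 120 N, or if a joint passes its speed limit or range.

## Working session

There is one attempt and no reset: what is moved stays moved. The work goes in short steps, Python scripts to look and compute and a tool call to move; the robot and the scene stay as the last step left them, time stands still between calls to the robot, and variables do not carry over. Pictures are saved under pics/ and viewed, and the job is handed in when it is done.

Besides the shell and the picture viewer there is one more tool, called after "Request:" by a JSON object that holds its "op" and its "data". servo_tool: Moves the arm, as the interface text tells. Its arguments: {"type":"object","properties":{"increments":{"type":"string"}},"required":["increments"]}

```bash
ls; mkdir -p pics; python3 - <<'E'
from bench import ctrl
import cv2,numpy as np
for n in("side","top"):
    p,d=ctrl.camera(n); cv2.imwrite(f"pics/{n}0.png",p[:,:,::-1]); np.save(f"pics/{n}0.npy",d)
    c=ctrl.camera_params(n); print(n,c)
print(ctrl.get_obs())
E
```

```text
pics
side {'mtx': array([[371.27014613,   0.        , 322.56886857],
       [  0.        , 371.27014613, 206.96256086],
       [  0.        ,   0.        ,   1.        ]]), 'distortion': array([-0.07408616,  0.        ,  0.        ,  0.        ,  0.        ]), 'position': array([ 0.12518192, -0.68551781,  0.70444146]), 'attitude': array([-0.39446877,  0.88199622, -0.2350911 ,  0.10587369])}
top {'mtx': array([[406.62898191,   0.        , 320.12277621],
       [  0.        , 406.62898191, 203.03003144],
       [  0.        ,   0.        ,   1.        ]]), 'distortion': array([-0.10738189,  0.        ,  0.        ,  0.        ,  0.        ]), 'position': array([ 0.27524961, -0.08688014,  0.98984116]), 'attitude': array([-0.07493085,  0.72126501, -0.68525342,  0.0677488 ])}
{'time_s': 0.1, 'q': array([ 1.03868818e+00,  1.81511301e-01,  1.60791392e+00,  1.04544027e-05,
        1.35380249e+00, -2.06314626e-01]), 'dq': array([-0.0001415 ,  0.00075621, -0.00222996,  0.00111216, -0.00096483,
        0.00095723]), 'joint_efforts': array([ 1.01374950e-03, -4.45874083e+01, -3.52236307e+01, -7.98774363e-05,
        4.18143682e-03, -4.23049892e-05]), 'eef_pos': array([0.18377666, 0.54433834, 0.24744631]), 'eef_rot': array([ 3.25838883e-04,  8.12422895e-01,  5.83068067e-01, -7.49805304e-04]), 'wrist_force': array([-0.11016113,  0.3132085 ,  0.42139761]), 'torque': array([-0.01407474,  0.01897606,  0.0290496 ]), 'opening': 0.9968414659070013}
```

View pics/top0.png

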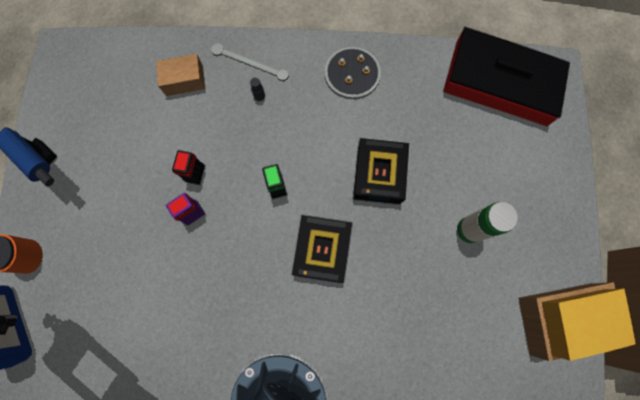

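View pics/side0.png

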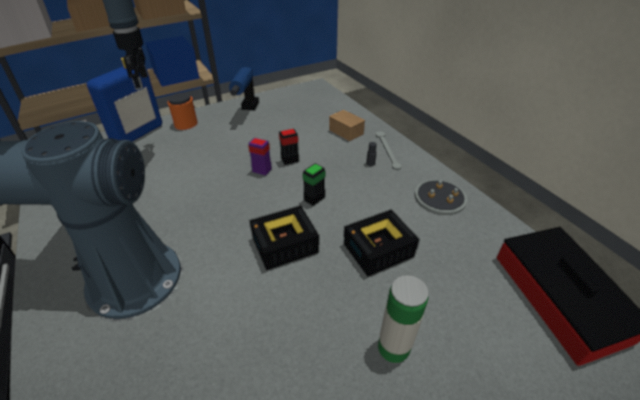

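The top picture shows the red pack at about (185,163), the purple look-alike at (183,208) and the green pack at (274,180). The chargers are at (382,170), which is farther from the base, and (322,249). The can is at (490,222). I'll enlarge crops next.

```bash
python3 - <<'E'
import cv2
im=cv2.imread("pics/top0.png")
a=cv2.resize(im[140:230,150:220],None,fx=6,fy=6,interpolation=cv2.INTER_CUBIC)
b=cv2.resize(im[130:212,345:420],None,fx=6,fy=6,interpolation=cv2.INTER_CUBIC)
cv2.imwrite("pics/ca.png",a);cv2.imwrite("pics/cb.png",b)
E
cat > h.py <<'E'
import numpy as np,cv2
from scipy.spatial.transform import Rotation as R
from bench import ctrl
def cam(n):
    c=ctrl.camera_params(n);w=np.array(c["attitude"]);return c["mtx"],c["distortion"],np.array(c["position"]),R.from_quat(w[[1,2,3,0]]).as_matrix()
def atz(n,uv,z):
    K,D,t,M=cam(n)
    p=cv2.undistortPoints(np.array(uv,float).reshape(-1,1,2),K,D)[:,0]
    r=np.c_[p,np.ones(len(p))]@M.T
    return t+r*((z-t[2])/r[:,2])[:,None]
def cloud(n,d):
    K,D,t,M=cam(n);h,w=d.shape
    g=np.stack(np.meshgrid(np.arange(w),np.arange(h)),-1).reshape(-1,1,2).astype(float)
    p=cv2.undistortPoints(g,K,D)[:,0]
    return (t+(np.c_[p,np.ones(len(p))]*d.reshape(-1,1))@M.T).reshape(h,w,3)
E
python3 - <<'E'
from h import *
np.set_printoptions(precision=4,suppress=True)
d=np.load("pics/top0.npy");X=cloud("top",d)
im=cv2.imread("pics/top0.png")
hsv=cv2.cvtColor(im,cv2.COLOR_BGR2HSV)
def rect(name,P):
    r=cv2.minAreaRect(P[:,:2].astype(np.float32)*1000); print(name,len(P),r,"z",np.median(P[:,2]))
for name,(r0,r1,c0,c1),zl,zh in [("red",(140,190,165,210),.095,.13),("pur",(190,230,160,210),.095,.13),("green",(155,200,255,292),.095,.13),("chF",(130,212,345,420),.058,.075),("chN",(205,290,285,360),.058,.075),("can",(195,250,450,525),.18,.22)]:
    P=X[r0:r1,c0:c1].reshape(-1,3);P=P[(P[:,2]>zl)&(P[:,2]<zh)]
    if len(P)>5: rect(name,P)
for n,uv in [("floorF",(382,171))]:
    print(X[165:178:3,382])
print("bench",X[320,200],X[120,300])
E
```

```text
red 403 ((537.431396484375, 250.04428100585938), (38.32535934448242, 53.74029541015625), 81.75572204589844) z 0.10888335870855981
pur 400 ((435.3147888183594, 244.67538452148438), (38.23277282714844, 51.89463806152344), 39.529083251953125) z 0.10903830801207576
green 406 ((511.8934020996094, 37.472164154052734), (53.21537399291992, 38.786563873291016), 18.55518913269043) z 0.10878486123539033
chF 2251 ((557.0088500976562, -214.26678466796875), (121.07621765136719, 142.39341735839844), 86.5523681640625) z 0.06426889182996431
chN 2521 ((360.5548400878906, -82.67671966552734), (120.5420913696289, 138.70323181152344), 84.15416717529297) z 0.06474186548330396
can 820 ((426.95721435546875, -441.6546630859375), (61.433406829833984, 61.520389556884766), 80.84040069580078) z 0.1979478828925662
[[ 0.5748 -0.2192  0.0303]
 [ 0.5687 -0.2201  0.025 ]
 [ 0.5598 -0.2197  0.029 ]
 [ 0.5526 -0.22    0.0275]
 [ 0.5434 -0.2194  0.0328]]
bench [ 0.1778  0.201  -0.0005] [ 0.6965 -0.0075 -0.0016]
```

View pics/ca.png

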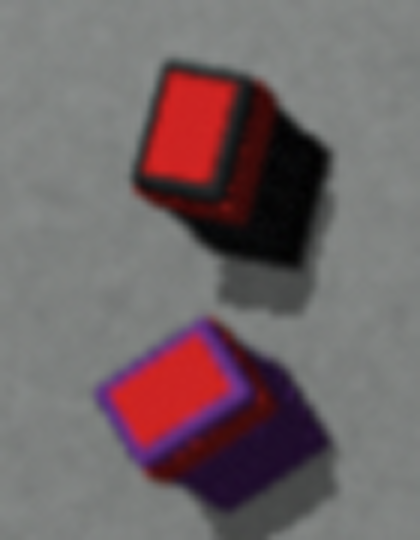

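View pics/cb.png

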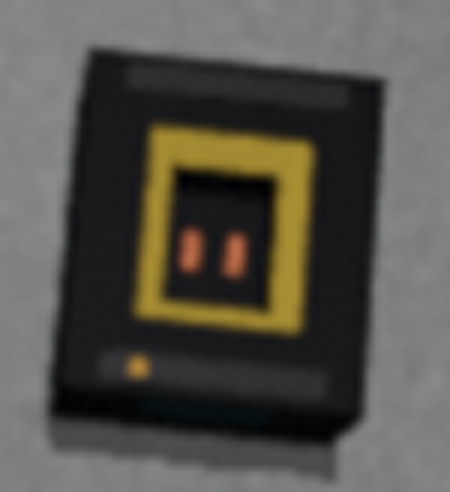

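The crops show the red pack's top corners at crop (168,62), (250,78), (218,205) and (137,188). The charger's funnel corners are at (152,126), (315,143), (302,333) and (135,317). I'll cross-check these with rays.

```bash
python3 - <<'E'
from h import *
np.set_printoptions(precision=4,suppress=True)
def f(c,o): return (np.array(c,float)+.5)/6-.5+np.array(o)
def show(n,c,o,z):
    P=atz("top",f(c,o),z);r=cv2.minAreaRect(P[:,:2].astype(np.float32)*1000);print(n,P.mean(0),r)
show("red",[(168,62),(250,78),(222,205),(135,190)],(150,140),.11)
show("fun",[(152,126),(315,143),(302,333),(135,317)],(345,130),.066)
show("box",[(90,50),(385,80),(362,415),(58,385)],(345,130),.066)
# side cam check
d=np.load("pics/side0.npy");X=cloud("side",d)
for name,(r0,r1,c0,c1),zl,zh in [("red",(120,170,275,305),.100,.13),("chF",(200,280,335,425),.059,.075)]:
    P=X[r0:r1,c0:c1].reshape(-1,3);P=P[(P[:,2]>zl)&(P[:,2]<zh)]
    print(name,len(P),cv2.minAreaRect(P[:,:2].astype(np.float32)*1000),np.median(P[:,2]))
M=R.from_quat(ctrl.get_obs()["eef_rot"][[1,2,3,0]]).as_matrix();print(M)
E
```

```text
red [0.5355 0.2483 0.11  ] ((535.7318725585938, 247.94805908203125), (35.04417419433594, 52.10127639770508), 83.12126159667969)
fun [ 0.5569 -0.2151  0.066 ] ((556.8104248046875, -214.9766387939453), (65.703125, 79.0437240600586), 86.84739685058594)
box [ 0.5566 -0.2144  0.066 ] ((556.4938354492188, -214.4107208251953), (119.08384704589844, 139.62242126464844), 86.58796691894531)
red 142 ((525.86767578125, 158.0456085205078), (220.56170654296875, 51.247947692871094), 82.97930145263672) 0.10862323603745105
chF 1801 ((559.4810791015625, -214.46377563476562), (124.94501495361328, 143.24217224121094), 86.83058166503906) 0.06613189402692221
[[ 0.3201  0.9474 -0.0008]
 [ 0.9474 -0.3201 -0.0014]
 [-0.0016 -0.0003 -1.    ]]
```

Request:
{"op": "servo_tool", "data": {"increments": "-1.67 4.29 0 0 1; -1.67 4.29 0 0 1; -1.67 4.29 0 0 1; -1.67 4.29 0 0 1; -1.67 4.29 0 0 1; -1.67 4.29 0 0 1; -1.67 4.29 0 0 1; -1.67 4.29 0 0 1; -1.67 4.29 0 0 1; -1.67 4.29 0 0 1"}}

```text
time_s: 1.35
eef_pos: [0.5378, 0.2481, 0.2478]
eef_rot: [-0.0, 0.812, 0.583, -0.0]
wrist_force: [-0.1, 0.4, 0.3]
opening: 1.0
```

Request:
{"op": "servo_tool", "data": {"increments": "0 0 0 -0.093 1; 0 0 0 -0.093 1; 0 0 0 0 1; 0 0 0 0 1"}}

```text
time_s: 1.85
eef_pos: [0.5368, 0.2493, 0.248]
eef_rot: [-0.0, 0.755, 0.655, -0.0]
wrist_force: [0.4, -0.1, 0.3]
opening: 0.998
```

Request:
{"op": "servo_tool", "data": {"increments": "0 0 2.2 0 1; 0 0 2.2 0 1; 0 0 2.2 0 1; 0 0 2.2 0 1; 0 0 2.2 0 1; 0 0 2 0 1; 0 0 2 0 1; 0 0 1.3 0 1; 0 0 1 0 1; 0 0 0 0 1"}}

```text
time_s: 3.1
eef_pos: [0.5366, 0.2491, 0.0746]
eef_rot: [-0.0, 0.755, 0.656, -0.001]
wrist_force: [-0.6, -0.0, 0.0]
opening: 1.003
```

Request:
{"op": "servo_tool", "data": {"increments": "0 0 0 0 0; 0 0 0 0 0; 0 0 0 0 0; 0 0 0 0 0; 0 0 0 0 0; 0 0 0 0 0; 0 0 0 0 0; 0 0 0 0 0"}}

```text
time_s: 4.1
eef_pos: [0.5376, 0.2495, 0.0761]
eef_rot: [0.0, 0.755, 0.656, 0.001]
wrist_force: [-0.1, 0.2, 5.7]
opening: 0.439
```

Request:
{"op": "servo_tool", "data": {"increments": "0 0 -1 0 0; 0 0 -2 0 0; 0 0 -2 0 0; 0 0 -2 0 0; 0 0 -2 0 0; 0 0 -2 0 0; 0 0 -2 0 0; 0 0 -2 0 0; 0 0 -1 0 0; 0 0 0 0 0"}}

```text
time_s: 5.35
eef_pos: [0.5374, 0.2493, 0.2364]
eef_rot: [0.0, 0.755, 0.656, 0.001]
wrist_force: [-0.1, 0.7, -4.9]
opening: 0.439
```

```bash
python3 - <<'E'
from h import *
p,d=ctrl.camera("side"); cv2.imwrite("pics/side1.png",cv2.resize(p[40:200,200:400,::-1],None,fx=4,fy=3.75)); 
p,d=ctrl.camera("top"); cv2.imwrite("pics/top1.png",p[:,:,::-1]);print(ctrl.get_obs()["wrist_force"])
E
```

```text
[ 0.28323104 -0.09968268 -4.50656115]
```

View pics/side1.png

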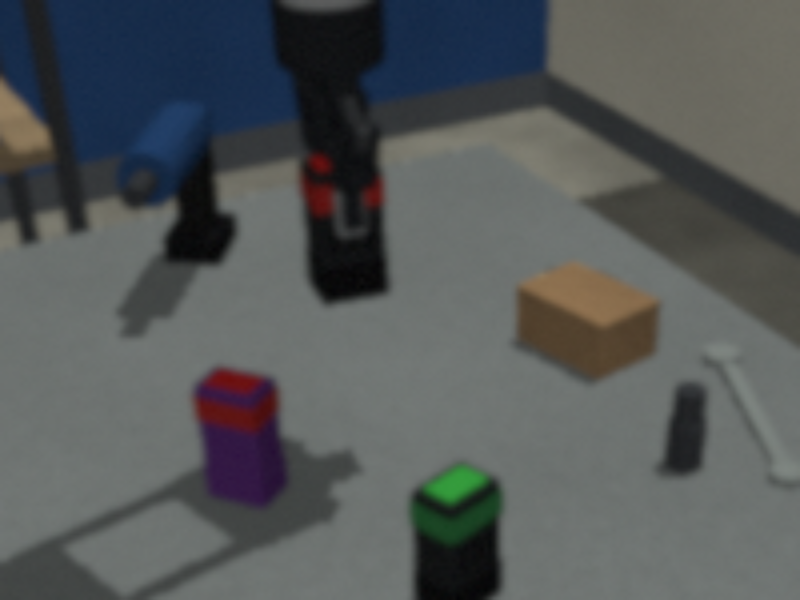

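The side crop shows the red pack hanging upright in the jaws, around (345,230), with the green and purple packs undisturbed. I'll carry it over to the far charger.

Request:
{"op": "servo_tool", "data": {"increments": "-2 0.37 0 0 0; -4 0.75 0 0 0; -4 0.75 0 0 0; -4 0.75 0 0 0; -4 0.75 0 0 0; -4 0.75 0 0 0; -4 0.75 0 0 0; -4 0.75 0 0 0; -4 0.75 0 0 0; -4 0.75 0 0 0"}}

```text
time_s: 6.7
eef_pos: [0.5536, -0.1391, 0.2345]
eef_rot: [-0.001, 0.755, 0.656, -0.0]
wrist_force: [0.3, -0.1, -3.6]
opening: 0.44
```

Request:
{"op": "servo_tool", "data": {"increments": "-4 0.75 0 0 0; -2.66 0.5 0 0 0; -1 0.15 0 0 0; 0 0 0 -0.041 0; 0 0 0 -0.04 0; 0 0 0 0 0; 0 0 0 0 0"}}

```text
time_s: 7.58
eef_pos: [0.5575, -0.2144, 0.235]
eef_rot: [-0.0, 0.728, 0.686, -0.0]
wrist_force: [-0.1, -1.2, -3.3]
opening: 0.437
```

```bash
python3 - <<'E'
from h import *
np.set_printoptions(precision=4,suppress=True)
p,d=ctrl.camera("side"); cv2.imwrite("pics/side2.png",cv2.resize(p[120:290,300:500,::-1],None,fx=4,fy=3.5)); np.save("pics/side2.npy",d)
o=ctrl.get_obs();q=o["eef_rot"];print(o["eef_pos"],np.degrees(2*np.arctan2(q[2],q[1])))
E
```

```text
[ 0.5576 -0.2145  0.2352] 86.61627347481199
```

View pics/side2.png

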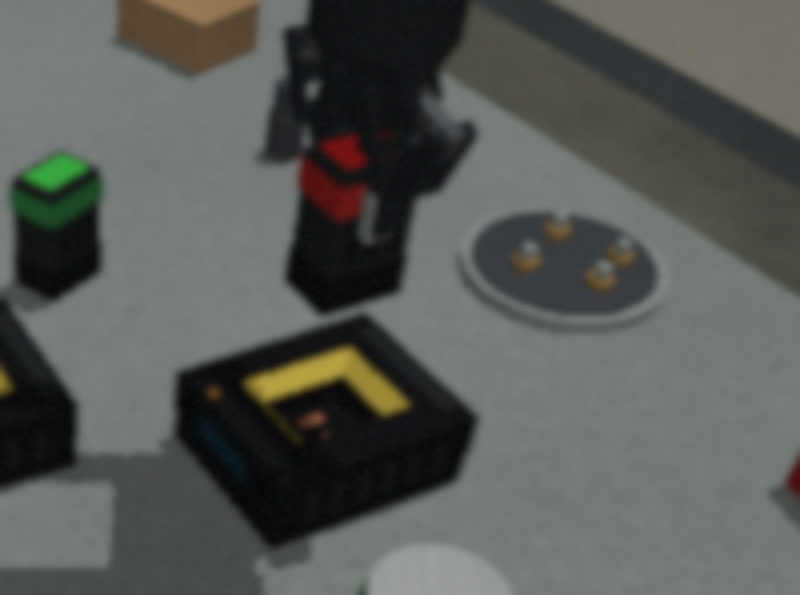

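The crop shows the pack above the socket, upright, with bottom corners at (288,280), (325,312) and (402,290). I'll check these against the expected projection.

```bash
python3 - <<'E'
from h import *
np.set_printoptions(precision=4,suppress=True)
c=np.array([(288,280),(325,312),(402,290)],float)
uv=np.c_[(c[:,0]+.5)/4-.5+300,(c[:,1]+.5)/3.5-.5+120]
P=atz("side",uv,.160);print(P)
a=np.radians(-3.4);u=np.array([np.cos(a),np.sin(a)]);v=np.array([-u[1],u[0]])
for s,t in((-1,1),(-1,-1),(1,-1)): print(np.array([.5576,-.2145])+s*.026*u+t*.019*v)
E
```

```text
[[ 0.5376 -0.1912  0.16  ]
 [ 0.5373 -0.2264  0.16  ]
 [ 0.5875 -0.231   0.16  ]]
[ 0.5328 -0.194 ]
[ 0.5305 -0.2319]
[ 0.5824 -0.235 ]
```

```bash
python3 - <<'E'
from h import *
np.set_printoptions(precision=4,suppress=True)
X=cloud("side",np.load("pics/side2.npy"))
a=np.radians(-3.4);u=np.array([np.cos(a),np.sin(a)]);v=np.array([-u[1],u[0]])
c=np.array([.557,-.2147])
def loc(r0,r1,c0,c1):
    P=X[r0:r1,c0:c1].reshape(-1,3);Q=P[:,:2]-c;return np.c_[Q@u,Q@v,P[:,2]]
Q=loc(160,215,368,404)
m=(abs(Q[:,0])<.06)&(abs(Q[:,1])<.05)&(Q[:,2]>.15)&(Q[:,2]<.18);S=Q[m]
f=S[(abs(S[:,1])<.012)&(S[:,0]<0)];print("pack -x face",len(f),np.median(f,0))
f=S[(abs(S[:,0])<.018)&(S[:,1]<0)];print("pack -y face",len(f),np.median(f,0))
print("pack ext",S.min(0),S.max(0))
Q2=Q[(abs(Q[:,0])<.04)&(abs(Q[:,1])<.04)&(Q[:,2]>.1)];print("lowest z",np.sort(Q2[:,2])[:12])
Q=loc(205,285,335,425)
m=(Q[:,2]>.015)&(Q[:,2]<.055)
S=Q[m]
f=S[(abs(S[:,1])<.045)&(S[:,0]<-.05)];print("ch -x face",len(f),np.median(f,0))
f=S[(abs(S[:,0])<.055)&(S[:,1]<-.045)];print("ch -y face",len(f),np.median(f,0))
E
```

```text
pack -x face 41 [-0.0242 -0.0003  0.1715]
pack -y face 80 [-0.0009 -0.0166  0.1712]
pack ext [-0.0259 -0.0184  0.1601] [0.0286 0.0216 0.18  ]
lowest z [0.1601 0.1602 0.1608 0.161  0.1611 0.1616 0.1617 0.1621 0.1623 0.1624
 0.1626 0.1631]
ch -x face 231 [-0.0682 -0.0036  0.0357]
ch -y face 389 [-0.002  -0.0598  0.0357]
```

Request:
{"op": "servo_tool", "data": {"increments": "-0.1 0 1.5 0 0; 0 0 2 0 0; 0 0 2 0 0; 0 0 1.5 0 0; 0 0 1 0 0; 0 0 1 0 0; 0 0 0.5 0 0; 0 0 0 0 0"}}

```text
time_s: 8.62
eef_pos: [0.5577, -0.2158, 0.1401]
eef_rot: [-0.0, 0.728, 0.686, -0.0]
wrist_force: [0.2, -0.2, -3.0]
opening: 0.436
```

Request:
{"op": "servo_tool", "data": {"increments": "0 0 0.4 0 0; 0 0 0.4 0 0; 0 0 0.4 0 0; 0 0 0.3 0 0; 0 0 0 0 0"}}

```text
time_s: 9.25
eef_pos: [0.5575, -0.2156, 0.1249]
eef_rot: [-0.0, 0.728, 0.686, -0.0]
wrist_force: [0.2, 0.0, -3.6]
opening: 0.442
```

Request:
{"op": "servo_tool", "data": {"increments": "0 0 0.3 0 0; 0 0 0.3 0 0; 0 0 0 0 0"}}

```text
time_s: 9.62
eef_pos: [0.5575, -0.2156, 0.1189]
eef_rot: [-0.0, 0.728, 0.686, -0.0]
wrist_force: [0.5, -0.3, -5.0]
opening: 0.438
```

Request:
{"op": "servo_tool", "data": {"increments": "0 0 0.3 0 0; 0 0 0.3 0 0; 0 0 0.3 0 0; 0 0 0.1 0 0; 0 0 0 0 0"}}

```text
time_s: 10.25
eef_pos: [0.5577, -0.2157, 0.1092]
eef_rot: [-0.0, 0.728, 0.686, -0.0]
wrist_force: [-0.1, -0.7, -4.7]
opening: 0.438
```

Request:
{"op": "servo_tool", "data": {"increments": "0 0 0.2 0 0; 0 0 0.1 0 0; 0 0 0 0 0"}}

```text
time_s: 10.62
eef_pos: [0.5577, -0.2158, 0.1062]
eef_rot: [-0.0, 0.728, 0.686, -0.0]
wrist_force: [0.0, -0.2, -3.7]
opening: 0.438
```

Request:
{"op": "servo_tool", "data": {"increments": "0 0 0.05 0 0; 0 0 0 0 0.6; 0 0 0 0 0.6; 0 0 0 0 1; 0 0 0 0 1; 0 0 0 0 1; 0 0 0 0 1; 0 0 0 0 1"}}

```text
time_s: 11.62
eef_pos: [0.5577, -0.2158, 0.1058]
eef_rot: [-0.0, 0.728, 0.686, -0.0]
wrist_force: [-0.6, 0.1, 0.8]
opening: 1.001
```

Request:
{"op": "servo_tool", "data": {"increments": "0 0 -0.5 0 1; 0 0 -1 0 1; 0 0 -2 0 1; 0 0 -2 0 1; 0 0 -3 0 1; 0 0 -3 0 1; 0 0 -3 0 1; 0 0 -2 0 1; 0 0 0 0 1"}}

```text
time_s: 12.75
eef_pos: [0.5588, -0.2164, 0.2743]
eef_rot: [0.003, 0.728, 0.686, 0.001]
wrist_force: [0.2, -0.0, 0.4]
opening: 1.0
```

Request:
{"op": "servo_tool", "data": {"increments": "4 0 0 0 1; 4 0 0 0 1; 4 0 0 0 1; 4 0 0 0 1; 2 0 0 0 1; 0 0 0 0 1; 0 0 0 0 1"}}

```text
time_s: 13.62
eef_pos: [0.5682, -0.0371, 0.2706]
eef_rot: [0.0, 0.728, 0.686, -0.0]
wrist_force: [0.4, 0.2, 0.3]
opening: 1.002
```

```bash
python3 - <<'E'
from h import *
np.set_printoptions(precision=4,suppress=True)
p,d=ctrl.camera("side"); cv2.imwrite("pics/side3.png",p[:,:,::-1]); X=cloud("side",d)
p,d=ctrl.camera("top"); cv2.imwrite("pics/top3.png",p[:,:,::-1]);Y=cloud("top",d)
for n,C in(("side",X),("top",Y)):
    P=C.reshape(-1,3);m=(abs(P[:,0]-.557)<.05)&(abs(P[:,1]+.2147)<.05)&(P[:,2]>.125)&(P[:,2]<.2)
    P=P[m];print(n,len(P),np.median(P[:,2]),cv2.minAreaRect(P[:,:2].astype(np.float32)*1000))
print(ctrl.get_obs()["time_s"])
E
```

```text
side 384 0.13989252298727722 ((558.3239135742188, -215.09812927246094), (39.091190338134766, 53.70805358886719), 84.66703033447266)
top 434 0.13853199504204244 ((556.5985107421875, -213.38011169433594), (38.958229064941406, 52.89643478393555), 86.11746215820312)
13.725
```

View pics/side3.png

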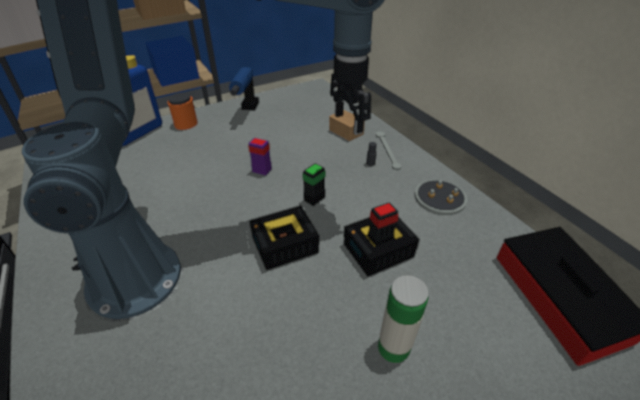

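View pics/top3.png

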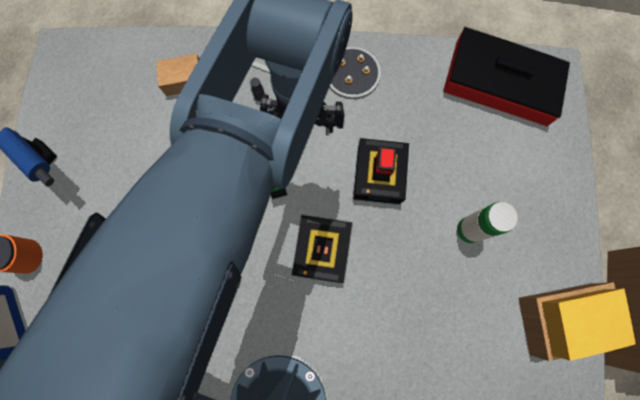

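The pack is seated at side (384,222) and top (386,160). Its top is at about 0.139–0.140 m, against 0.140 when fully home. The green pack and the can haven't moved, and the gripper is clear.

```bash
python3 -c "
from bench import ctrl
print(ctrl.hand_in())"
```

```text
the job is handed in; nothing more can be done
None
```

The red-collared pack is plugged into the charger farthest from the base, released, and the job is handed in. I gripped it across its 38 mm side and held on until it reached the socket floor. I then opened the jaws and moved the arm clear. The clock read about 13.7 s at the last look, against the 35 s limit.

**Last checks:**
- **Seating:** the pack's top measured 0.1385 m (top camera) and 0.1399 m (side camera), against 0.140 m when fully home. It stands upright and centred in the socket to within about 2 mm.
- **Forces:** the wrist force readings I saw never exceeded about 6 N.
- **Other items:** the last pictures show the green pack, the can and the purple look-alike where they stood at the start. I compared these by eye and did not measure them again.

**One disagreement:** before insertion, the side camera put the pack about 2 mm off in y relative to the charger, while the arm position and top camera had it centred. I shifted it 1 mm as a compromise, and it went in with no sign of contact in the force readings.

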